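Clamp a knife blank and hold a hardness probe on its test spot

TASK

Clamp the knife blank in its test fixture by folding the toggle clamp's handle right down, then take the hardness probe out of its stand and set it straight down, square to the blade, with its tip inside the ink ring, pressing lightly so that the sprung tip is pushed about half way in. Do not drag the tip over the blade, do not shift the knife, and leave the other things on the bench where they are. Finish while still holding the probe steadily on the spot: do not put it back or let it go.

Things in the scene. Friction and masses are not known exactly. Their poses are not given: they have to be found in the camera images.
- fixture: Fixed test fixture: dark steel base plate 208 x 215 x 12 mm with a bright steel anvil 85 mm (x) by y from -88 to +64 mm, top level, 48 mm above the table. Origin on the table; x points away from the robot at yaw 0, z up. Behind the anvil: a toggle clamp in the plane y = +50 mm, and two locating pins 58 mm high at x = +54 mm, y = -60 and +18 mm.
- knife: Loose knife blank (0.34 kg) lying flat on the anvil: rectangular steel blade 75 mm wide (x), y from -98 to +75 mm, 3 mm thick, then a ladder-like cast handle 30 mm wide that juts out over the fixture's +y side to y = +202 mm. Origin: under the blade's middle; z: normal of the blade's face, up; x: to its back edge (spine), away from the robot at yaw 0.
- spot (a point): Centre of the test spot on the blade's upper face (51 mm above the table), in the middle of the only black ink ring on the blade (14 mm inside, 18 mm outside diameter), 30 mm from the blade's middle on the side away from the knife's handle, about 80 mm from the clamp's nose. z points up out of the blade.
- clamp_arm: Aluminium arm of the toggle clamp, 18 mm wide; origin on its pivot, in the fixture's frame x = +72, y = +50, z = 82 mm. It reaches 76 mm from the pivot and carries a rubber nose 16 mm wide. Clamped, it lies level towards the robot and the nose presses on the blade near the knife's handle; open, it stands 43 to 56 degrees up. The handle drives it through a link.
- clamp_handle (a joint): Angle (rad) between the clamp's handle and arm: 0 = clamped, at the stop, handle level and pointing to fixture +x. Starts open at about 1.6 to 2.1, handle 50 to 64 degrees above level. It falls to 0 as the handle is pushed away from the robot and down; the arm follows. Takes 2 to 4 N at the handle's end, up to about 10 N at the last as the nose meets the blade; stays where it is left, locks at 0.
- handle_grip (a point): Middle of the pressing (upper) face of the black end of the clamp handle, 20 mm short of its tip; black end 66 x 16 x 14 mm. Turns with the handle: x along it to its tip, z out of the pressing face (push against z to close). In the fixture's frame at y = +50, x, z = 129, 173 mm at joint 1.9; 154, 156 at 1.0; 162, 139 at 0.5; 168, 109 clamped.
- stand: Fixed stand of the probe: grey block 64 x 64 mm, 66 mm high, on a dark steel foot 96 x 96 x 8 mm, with a round 19 mm hole 60 mm deep in its top. Origin on the table under the hole.
- probe: Hardness probe (0.2 kg) upright in the stand's hole. Round; heights from the origin: black body 24 mm diameter, 59 to 164 mm (top); shoulder ring 30 mm diameter, 54 to 59 mm, resting on the stand; steel nose 16 mm diameter, 12 to 54 mm, in the hole; thin sprung tip below. Origin: end of the tip when fully out; z along the probe to its top. Clear of the stand when lifted 60 mm.
- tip (a point): End of the probe's sprung steel tip (5.6 mm diameter, rounded); it moves with the tip.
- probe_tip (a joint): How far the probe's sprung tip is pushed in (m): 0 = fully out, 0.010 = fully in, at its stop. The spring is soft: about 2.5 N just starts it, 5 N at 0.005, 7.5 N at 0.010. It keeps reading while the probe is held.
- pen_tin: Bystander: brass-coloured tin 70 mm in diameter, 88 mm high, with felt pens up to 145 mm (loose). It stands at one side of the fixture and the probe's stand at the other; the two may be swapped. Origin under its centre.
- calculator: Bystander: grey desk calculator 150 x 105 x 20 mm. Origin under its centre.
- screwdriver: Bystander: screwdriver about 190 mm long lying on the bench, red handle. Origin under its middle.
- blank_stack: Bystander: three finished knife blanks stacked on a cardboard pad, about 290 x 110 x 25 mm. Origin under the blades' middle.
- ref_block: Bystander: round steel reference block 64 mm in diameter, 14 mm high, between robot and fixture. Origin under its centre.
- spare_handle: Bystander: loose cast skeleton handle 124 x 30 x 10 mm. Origin 14 mm in from one end.
- carton: Bystander: small carton 46 x 66 x 90 mm. Origin under its centre.
Not all that is in view belongs to the job. There is more than one size of the probe; the one meant has the size given above.

How it is judged (in metres and radians):
On the way, in this order (a step that is already met when the one before it is completed fails the run):
1. the clamp is folded right down and its nose presses on the knife, before the probe touches the blade (value of joint clamp_handle below 0.06 rad and contact force between clamp_arm and knife above 1 N and contact force between probe and knife below 0.2 N), for 0.2 s.
2. the probe is drawn out of its stand in the gripper (contact force between the fingers and probe above 3 N and height (world z) of probe above 0.06 m and contact force between probe and stand below 0.2 N), for 0.2 s.
At the end, for the whole second after the job is handed in: Clamp handle within 0.06 rad of down, nose pressing the knife; probe held still in the gripper, clear of the stand, tip within 5 mm of the ring's centre, square to the blade within 5 degrees, 2.5 to 8.5 N, tip 2 to 8.5 mm in; robot not touching the knife; knife within 8 mm of its place (value of joint clamp_handle below 0.06 rad and contact force between clamp_arm and knife above 1 N and horizontal distance between tip and spot below 0.005 m and angle between the z axis of probe and the z axis of knife, either way round below 0.087 rad and contact force between probe and knife between 2.5 and 8.5 N and value of joint probe_tip between 0.002 and 0.0085 m and contact force between the fingers and probe above 3 N and linear speed of probe below 0.01 m/s and height (world z) of probe above 0.04 m and contact force between probe and stand below 0.2 N and contact force between each of the arm, the fingers and knife below 0.5 N and distance of spot from where it was at the start of the episode below 0.008 m); the arm keeps its last pose, push and grip.
It fails at once if the knife is shifted by more than 12 mm (distance of spot from where it was at the start of the episode above 0.012 m).
It fails at once if the probe is rammed on the knife (more than 15 N) (contact force between probe and knife above 15 N).
It fails at once if the probe touches the blade away from the ring or is dragged over it (more than 12 mm from its centre) (contact force between probe and knife above 0.5 N and horizontal distance between tip and spot above 0.012 m).
It fails at once if another thing on the bench is shifted by more than 30 mm (distance of any of calculator, screwdriver, blank_stack, ref_block, spare_handle, carton, pen_tin from where it was at the start of the episode above 0.03 m).
It also fails if it takes over 48 s, if anything falls off the work surface, if the arm or the gripper's body presses on something with over 40 N, if the wrist force passes 120 N, or if a joint passes its speed limit or range.

ROBOT

A 6-joint arm with a two-finger parallel gripper is mounted at the origin on the work surface. World frame = base frame: x ahead of the robot, y to its left, z up, the work surface at z = 0. Lengths are in mm, angles in rad, forces in N, time in s.
With the tool pointing down it reaches from about 350 to 875 mm from the base axis. Payload 4.2 kg.
Tool frame: the origin (TCP) lies midway between the tips of the shut fingers; the grasp point (between the pads) lies 19 mm behind it; y points along the fingers, x is the direction in which the jaws open and shut, and the axes are right-handed (so a half turn about y gives the same grasp; the last joint's range is limited). The gripper opens to 85 mm and grips with 20 to 120 N. Pads are 22 mm wide; open, the fingers measure 114 mm over their backs; the gripper's body (76 mm by 85 mm) begins 54 mm behind the grasp point. The pads swing forward as they close: fully open they stand 13 mm farther back than shut.
Start: joints at [-1.065, 0.385, 0.008, 0, -1.194, -0.259], TCP at [152.706, -606.036, 231.312] pointing down, gripper open.
Joint ranges: [-3.14, 3.14], [-1.21, 2.06], [-1.07, 1.41], [-3.16, 2.05], [-2.99, -0.16], [-3.1, 3.1]. Speed limits (rad/s): [2.79, 2.79, 3.14, 3.14, 3.14, 3.14].

INTERFACE

Orientations are given as a unit quaternion [x, y, z, w].
In Python, from bench import read_state, get_image, job_done gives the robot as it stands.
- The arm moves only by the tool play_rows, never from a script. Its argument "series" is a list of rows, each a list of 7 numbers: the shift along the tool's x, y, z in m, then the turn, a rotation vector about the tool's x, y, z in rad, then the finger opening in m, from 0 to 0.0854. In form: [[x, y, z, wx, wy, wz, claw], ...]. A call has 1 to 10 rows; each row shifts and turns the pose as measured when the row begins, along the tool's axes as they then stand; what a row does not reach is not made up. A row lasts 1/10 s, in which the tool goes at most 50 mm and 8.59 degrees, less where a joint would pass 70% of its speed; a pose out of reach is approached as far as the arm can. A call with a gripper value outside its range is refused whole. The fingers move at their own pace and stop on an object; the grip force is fixed at half the most. Time passes only in rows, so rows that do not move let the fingers close. It gives the time, the measured TCP pose, the force and the opening at its end, in the units of the state.
- read_state(): the state, without advancing time (a new reading comes with each control period).
- get_image(name): name is "side" or "top"; returns a dict with "color" (480x640x3 uint8, red, green, blue), "intrinsics" (3x3 intrinsics, pixels), "origin" and "orientation" of the camera in the world. Camera axes: x right, y down, z forward; pixel columns grow to the right and rows downward; lengths in mm; the calibration is good to about 2 mm. A picture is of the moment at which its call begins. There is no depth.
- job_done(): hands the job in, once; it reports no verdict.
The state is a dict: "clock": time; "joints": joint angles; "joint_vel": joint speeds; "joint_efforts": joint torques, N m; "position": TCP position; "ee_rot": TCP orientation; "contact_force": force on the tool from outside, world axes, zero at the start; "wrist_torque": the same for the moment, N m; "gripper_width": finger opening in mm.
Only numpy, scipy, OpenCV 4.12 (cv2) and the standard library are available. Lean on these libraries where they do the work, as an engineer would, in place of code of your own. Each camera call takes 0.05 s, during which the arm holds its last target. There are 200 camera calls.

## Working session

There is one attempt and no reset: what is moved stays moved. The work goes in short steps, Python scripts to look and compute and a tool call to move; the robot and the scene stay as the last step left them, time stands still between calls to the robot, and variables do not carry over. Pictures are saved under pics/ and viewed, about 8 in all and at most 12, crops included, and the job is handed in when it is done.

Besides the shell and the picture viewer there is one more tool, called after "Request:" as name([rows], argument=value, ...), one row to a line, values as JSON. play_rows: Moves the arm, as the interface text tells. Its arguments: {"type":"object","properties":{"series":{"type":"array","items":{"type":"array","items":{"type":"number"}}}},"required":["series"]}

```bash
mkdir -p pics; cat > h.py <<'E'
import numpy as np, cv2
from scipy.spatial.transform import Rotation as R
from bench import read_state, get_image, job_done
def cam(n):
    d=get_image(n); o=np.array(d['origin'],float); q=np.array(d['orientation'],float)
    M=q if q.shape==(3,3) else R.from_quat(q).as_matrix()
    return d['color'],np.array(d['intrinsics'],float),o,M
def save(im,f): cv2.imwrite('pics/'+f,cv2.cvtColor(im,cv2.COLOR_RGB2BGR))
def ray(K,M,u,v): return M@np.linalg.solve(K,[u,v,1.])
def atz(c,u,v,z):
    _,K,o,M=c; r=ray(K,M,u,v); return o+r*(z-o[2])/r[2]
def px(c,p):
    _,K,o,M=c; q=K@(M.T@(np.array(p,float)-o)); return q[:2]/q[2]
E
python3 - <<'E'
from h import *
for n in('top','side'):
    c=cam(n); save(c[0],n+'0.png'); print(n,c[1].tolist(),c[2],c[3].round(3).tolist())
print(read_state())
E
```

```text
top [[473.6003871055858, 0.0, 317.0321996764745], [0.0, 473.6003871055858, 237.8624177119667], [0.0, 0.0, 1.0]] [ 289.26611192  -34.80362043 1284.92634172] [[-0.022, -0.982, 0.186], [-1.0, 0.021, -0.01], [0.006, -0.186, -0.982]]
side [[609.1976156742675, 0.0, 315.34056567795477], [0.0, 609.1976156742675, 236.66687245586346], [0.0, 0.0, 1.0]] [ 361.32897051 1049.45796756 1097.24047946] [[-0.993, -0.071, 0.097], [-0.119, 0.666, -0.736], [-0.013, -0.742, -0.67]]
{'clock': 0.1, 'joints': array([-1.06541117e+00,  3.85491623e-01,  6.78880490e-03, -4.42432525e-04,
       -1.19400950e+00, -2.58589419e-01]), 'joint_vel': array([-0.00047852,  0.00046682,  0.00256328,  0.00167737, -0.00063845,
       -0.00083268]), 'joint_efforts': array([-7.42512093e-04, -3.93318129e+01,  1.88929439e+01,  4.19800624e+00,
       -2.59911620e-03,  9.26115462e-06]), 'position': array([ 152.57545274, -605.561401  ,  230.33295011]), 'ee_rot': array([ 0.43413494,  0.55810445, -0.55730516, -0.43526684]), 'contact_force': array([-0.18246983,  0.997522  ,  0.52411456]), 'wrist_torque': array([ 0.01812179, -0.006444  , -0.00563646]), 'gripper_width': 85.18215756001933}
```

View pics/top0.png

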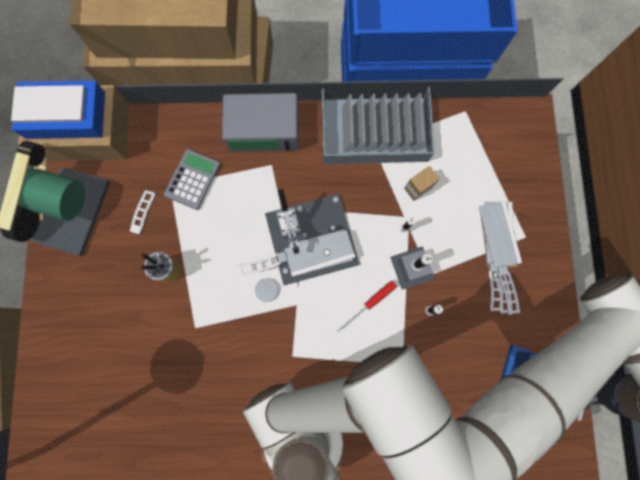

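View pics/side0.png

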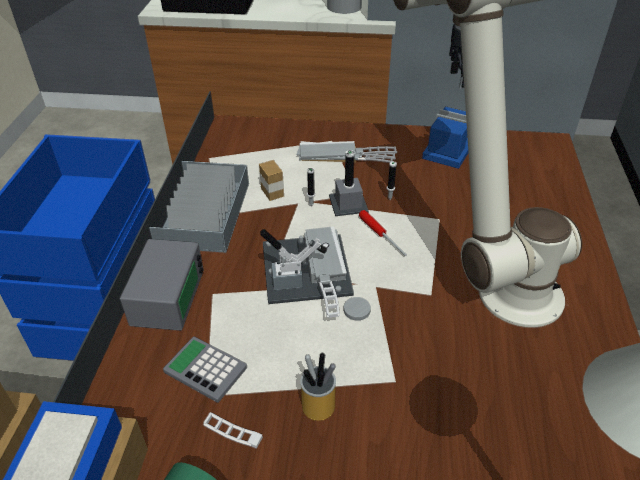

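The top view shows the fixture around (312,240), with its ink ring near (327,252) and the knife handle to the left. The calculator is at (193,180), the tin at (158,265) and the screwdriver at (370,305).

There are three probe-like things in the top view: (407,225), (424,260) and (433,310). The one at (424,260) stands in the grey block; the other two are smaller and stand on the table. I'll enlarge to confirm.

```bash
python3 - <<'E'
from h import *
a=cv2.imread('pics/top0.png')[180:320,255:445]; cv2.imwrite('pics/topc.png',cv2.resize(a,None,fx=4,fy=4,interpolation=3))
a=cv2.imread('pics/side0.png')[145:325,255:415]; cv2.imwrite('pics/sidec.png',cv2.resize(a,None,fx=3.3,fy=3.3,interpolation=3))
E
```

```text
(no output)
```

View pics/topc.png

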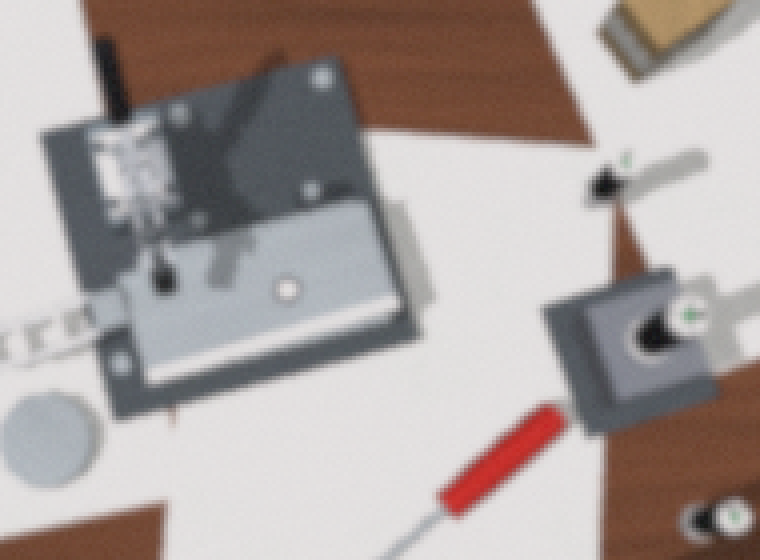

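View pics/sidec.png

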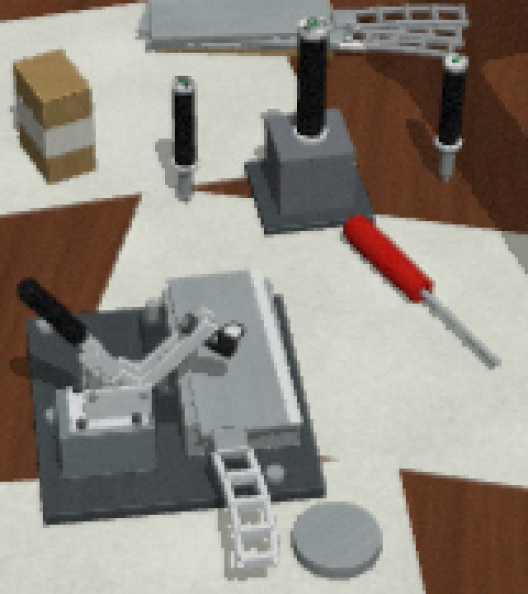

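The crops confirm it. The probe in the block, top crop (690,314) and side crop (314,27), is the thick one with its shoulder ring on the stand. The thinner free-standing ones are decoys. The ring is at top crop (287,289).

```bash
cat > m.py <<'E'
from h import *
def tri(ct,a,cs,b):
    A=[];y=[]
    for c,p in((ct,a),(cs,b)):
        r=ray(c[1],c[3],*p); r/=np.linalg.norm(r); P=np.eye(3)-np.outer(r,r); A.append(P); y.append(P@c[2])
    X=np.linalg.lstsq(np.vstack(A),np.hstack(y),rcond=None)[0]
    return X, [np.linalg.norm(P@X-q) for P,q in zip(A,y)]
E
python3 - <<'E'
from m import *
t=lambda u,v:(255+(u+.5)/4-.5,180+(v+.5)/4-.5)
s=lambda u,v:(255+(u+.5)/3.3-.5,145+(v+.5)/3.3-.5)
T=cam('top');S=cam('side')
pr=lambda n,x:print(n,np.array(x).round(1))
C=[atz(T,*t(*p),12) for p in((42,132),(337,57),(420,340),(117,418))]
for c in C: pr('plate',c)
pr('mid',np.mean(C,0)); 
for i,j in((1,0),(2,3)): d=C[j]-C[i]; print('y-dir',np.degrees(np.arctan2(-d[0],d[1])),np.linalg.norm(d))
for i,j in((3,0),(2,1)): d=C[j]-C[i]; print('x-dir',np.degrees(np.arctan2(d[1],d[0])),np.linalg.norm(d))
pr('ring',atz(T,*t(287,289),51))
for n,a,b in(('htip',(103,40),(25,288)),('hin',(118,118),(82,340)),('ptop',(690,314),(314,27))):
    X,e=tri(T,t(*a),S,s(*b)); pr(n,X); print(e)
pr('ptop@176',atz(T,*t(690,314),176)); pr('side',atz(S,*s(314,27),176))
F=[atz(T,*t(*p),8) for p in((544,305),(670,268),(718,395),(590,435))]; pr('stand foot mid',np.mean(F,0))
F=[atz(T,*t(*p),66) for p in((585,312),(680,280),(712,370),(612,405))]; pr('stand top mid',np.mean(F,0))
E
```

```text
plate [604.6  93.9  12. ]
plate [ 654.  -111.5   12. ]
plate [ 454.4 -161.6   12. ]
plate [406.1  43.9  12. ]
mid [529.8 -33.8  12. ]
y-dir 13.536960845258385 211.23360026983073
y-dir 13.230620324747974 211.11006019534236
x-dir 14.119996502735006 204.6562940561023
x-dir 14.081563364718507 205.78372047690098
ring [485.1 -71.3  51. ]
htip [617.1  39.8 181.8]
[np.float64(1.697564648270682), np.float64(1.6975646482714795)]
hin [581.2  34.2 131.3]
[np.float64(1.8329306103462242), np.float64(1.8329306103456522)]
ptop [ 444.4 -306.1  174.1]
[np.float64(1.1088585867435659), np.float64(1.1088585867435108)]
ptop@176 [ 445.2 -305.7  176. ]
side [ 443.1 -303.   176. ]
stand foot mid [ 444.8 -304.6    8. ]
stand top mid [ 443.3 -303.6   66. ]
```

```bash
cat >> m.py <<'E'
YAW=np.radians(13.9)
def F(p): c,s=np.cos(YAW),np.sin(YAW); p=np.array(p,float); return np.array([c*p[0]+s*p[1],-s*p[0]+c*p[1],p[2]])
def W(p): c,s=np.cos(YAW),np.sin(YAW); return np.array([c*p[0]-s*p[1],s*p[0]+c*p[1],p[2]])
def st():
    s=read_state(); M=R.from_quat(s['ee_rot']).as_matrix()
    print('t',s['clock'],'F',F(s['position']).round(1),'tool x',F(M[:,0]).round(3),'y',F(M[:,1]).round(3),'force(F)',F(s['contact_force']).round(1),'w',round(s['gripper_width'],1)); return s
E
python3 - <<'E'
from m import *
st(); T=cam('top');S=cam('side')
t=lambda u,v:(255+(u+.5)/4-.5,180+(v+.5)/4-.5)
for n,p,z in(('pin-60',(311,190),58),('pin18',(198,218),58),('ring',(287,289),51)): print(n,F(atz(T,*t(*p),z)).round(1))
for n,p in(('plate mid',(529.8,-33.8,12)),('htip',(617.1,39.8,181.8)),('hin',(581.2,34.2,131.3)),('probe',(444.5,-304.6,0))): print(n,F(p).round(1))
E
```

```text
t 0.2 F [   2.6 -624.7  230.6] tool x [-0.004  1.     0.001] y [-0.     0.001 -1.   ] force(F) [ 0.7 -0.2  0.6] w 85.9
pin-60 [ 512.6 -218.2   58. ]
pin18 [ 513.8 -141.1   58. ]
ring [ 453.8 -185.7   51. ]
plate mid [ 506.2 -160.1   12. ]
htip [ 608.6 -109.6  181.8]
hin [ 572.4 -106.4  131.3]
probe [ 358.3 -402.5    0. ]
```

Request:
play_rows([
  [0,-0.04,0,0,0,0,0],
  [0.03,-0.01,-0.03,0,0,0,0],
  [0.034,0,-0.036,0,0,0,0],
  [0.034,0,-0.036,0,0,0,0],
  [0.034,0,-0.036,0,0,0,0],
  [0.034,0,-0.036,0,0,0,0],
  [0.034,0,-0.036,0,0,0,0],
  [0.034,0,-0.036,0,0,0,0],
  [0.034,0,-0.036,0,0,0,0],
  [0.034,0,-0.036,0,0,0,0],
])

```text
clock: 1.3
position: [389.6, -233.3, 282.3]
ee_rot: [0.438, 0.556, -0.554, -0.438]
contact_force: [1.0, -1.3, -0.8]
gripper_width: -0.2
```

```bash
python3 -c "
from m import *;st()"
```

```text
t 1.3 F [ 322.2 -320.   282.3] tool x [0.008 1.    0.001] y [ 0.003  0.001 -1.   ] force(F) [ 0.7 -1.5 -0.8] w -0.2
```

Request:
play_rows([
  [0.035,0,-0.035,0,0,0,0],
  [0.035,0,-0.035,0,0,0,0],
  [0.035,0,-0.035,0,0,0,0],
  [0.034,0,-0.036,0,0,0,0],
  [0.034,0,-0.036,0,0,0,0],
  [0.034,0,-0.036,0,0,0,0],
  [0.01,0.02,-0.02,0,0,0,0],
  [0,0,0,0,0,0,0],
])

```text
clock: 2.1
position: [567.4, 42.6, 264.7]
ee_rot: [0.437, 0.56, -0.554, -0.433]
contact_force: [-0.8, -0.3, -0.6]
gripper_width: 0.3
```

```bash
python3 -c "
from m import *;st()"
```

```text
t 2.1 F [561.  -95.  264.7] tool x [-0.002  1.     0.001] y [ 0.01   0.001 -1.   ] force(F) [-0.8 -0.1 -0.6] w 0.3
```

Request:
play_rows([
  [-0.009,0.03,0,0,0,0,0],
  [-0.003,0.03,0,0,0,0,0],
  [0,0.025,0,0,0,0,0],
  [0,0.003,0,0,0,0,0],
  [0,0,0,0,0,0,0],
])

```text
clock: 2.6
position: [572.1, 29.7, 177.9]
ee_rot: [0.439, 0.561, -0.554, -0.432]
contact_force: [-0.1, 0.1, 0.7]
gripper_width: 0.1
```

```bash
python3 - <<'E'
from m import *
st(); T=cam('top');S=cam('side')
a=cv2.resize(T[0][190:260,265:345],None,fx=5,fy=5,interpolation=3); b=cv2.resize(S[0][190:320,250:360],None,fx=3.5,fy=3.5,interpolation=3)
h=max(a.shape[0],b.shape[0]); z=lambda i:np.vstack([i,np.zeros((h-i.shape[0],i.shape[1],3),np.uint8)])
save(np.hstack([z(a),z(b)]),'pre.png')
E
```

```text
t 2.6 F [ 562.5 -108.6  177.9] tool x [-0.003  1.    -0.001] y [ 0.014 -0.001 -1.   ] force(F) [-0.1  0.1  0.7] w 0.1
```

View pics/pre.png

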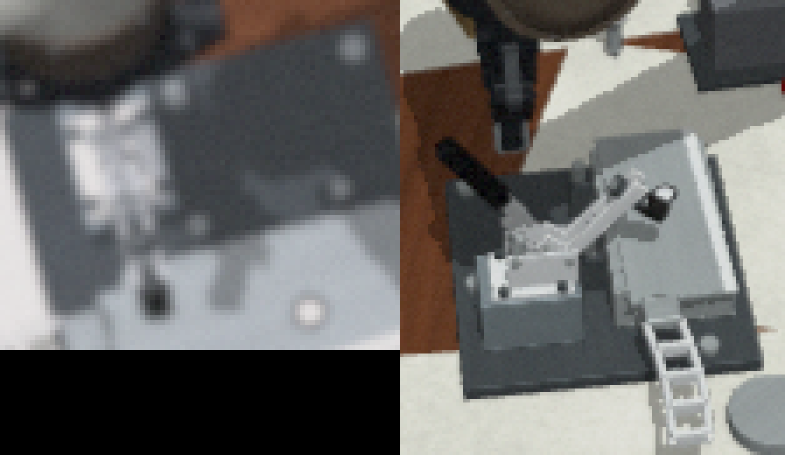

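The shut fingers are at (512,145) in the right-hand crop, on the robot side of the black handle end (470,170). Now I push along the arc.

Request:
play_rows([
  [0,0.004,-0.012,0,0,0,0],
  [0,0.003,-0.007,0,0,0,0],
  [0,0.006,-0.008,0,0,0,0],
  [0,0.006,-0.008,0,0,0,0],
  [0,0.007,-0.006,0,0,0,0],
  [0,0.008,-0.005,0,0,0,0],
])

```text
clock: 3.3
position: [620.8, 41.7, 148.2]
ee_rot: [0.439, 0.562, -0.553, -0.431]
contact_force: [-4.5, -0.7, 1.8]
gripper_width: 0.0
```

```bash
python3 -c "
from m import *;st()"
```

```text
t 3.3 F [ 612.6 -108.6  148.2] tool x [-0.003  1.    -0.001] y [ 0.018 -0.001 -1.   ] force(F) [-4.5  0.4  1.8] w 0.0
```

Request:
play_rows([
  [0,0.008,-0.001,0,0,0,0],
  [0,0.008,-0.001,0,0,0,0],
  [0,0.008,-0.001,0,0,0,0],
  [0,0.008,-0.001,0,0,0,0],
  [0,0.006,0,0,0,0,0],
])

```text
clock: 3.8
position: [629.9, 44.0, 107.0]
ee_rot: [0.441, 0.564, -0.551, -0.429]
contact_force: [-1.4, 0.6, 10.5]
gripper_width: -0.1
```

```bash
python3 -c "
from m import *;st()"
```

```text
t 3.8 F [ 622.  -108.6  107. ] tool x [-0.004  1.    -0.002] y [ 0.026 -0.002 -1.   ] force(F) [-1.2  0.9 10.5] w -0.1
```

Request:
play_rows([
  [0,0.003,0,0,0,0,0],
  [0,0.003,0,0,0,0,0],
  [0,0.003,0,0,0,0,0],
])

```text
clock: 4.1
position: [630.3, 44.0, 105.7]
ee_rot: [0.441, 0.565, -0.552, -0.427]
contact_force: [-8.1, 1.1, 17.2]
gripper_width: 0.0
```

```bash
python3 -c "
from m import *;st()"
```

```text
t 4.1 F [ 622.4 -108.7  105.7] tool x [-0.007  1.    -0.005] y [ 0.027 -0.005 -1.   ] force(F) [-7.6  3.  17.2] w 0.0
```

Request:
play_rows([
  [0,0.006,0,0,0,0,0],
  [0,0.006,0,0,0,0,0],
  [0,0.006,0,0,0,0,0],
])

```text
clock: 4.4
position: [630.8, 44.1, 103.2]
ee_rot: [0.441, 0.566, -0.553, -0.423]
contact_force: [-13.5, 1.6, 29.9]
gripper_width: -0.0
```

```bash
python3 -c "
from m import *;st()"
```

```text
t 4.4 F [ 622.9 -108.8  103.2] tool x [-0.013  1.    -0.009] y [ 0.031 -0.009 -0.999] force(F) [-12.7   4.8  29.9] w -0.0
```

Request:
play_rows([
  [0,-0.01,0,0,0,0,0],
  [0,-0.03,0,0,0,0,0],
  [0,-0.04,0,0,0,0,0.085],
  [-0.02,-0.04,0.02,0,0,0,0.085],
  [-0.035,-0.02,0.035,0,0,0,0.085],
  [-0.035,0,0.035,0,0,0,0.085],
  [-0.035,0,0.035,0,0,0,0.085],
  [-0.035,0,0.035,0,0,0,0.085],
  [-0.035,0,0.035,0,0,0,0.085],
])

```text
clock: 5.3
position: [489.1, -193.1, 244.7]
ee_rot: [0.442, 0.572, -0.552, -0.416]
contact_force: [1.3, -0.9, 0.3]
gripper_width: 84.8
```

```bash
python3 - <<'E'
from m import *
s=st(); print(R.from_quat(s['ee_rot']).as_matrix().round(3).tolist()); T=cam('top');S=cam('side')
a=cv2.resize(T[0][190:280,265:345],None,fx=5,fy=5,interpolation=3); b=cv2.resize(S[0][190:320,250:360],None,fx=3.5,fy=3.5,interpolation=3)
h=max(a.shape[0],b.shape[0]); z=lambda i:np.vstack([i,np.zeros((h-i.shape[0],i.shape[1],3),np.uint8)])
save(np.hstack([z(a),z(b)]),'clamped.png')
E
```

```text
t 5.3 F [ 428.3 -305.   244.7] tool x [-0.025  1.    -0.012] y [ 0.044 -0.011 -0.999] force(F) [ 1.  -1.2  0.3] w 84.8
[[-0.264, 0.045, -0.963], [0.964, -0.0, -0.265], [-0.012, -0.999, -0.044]]
```

View pics/clamped.png

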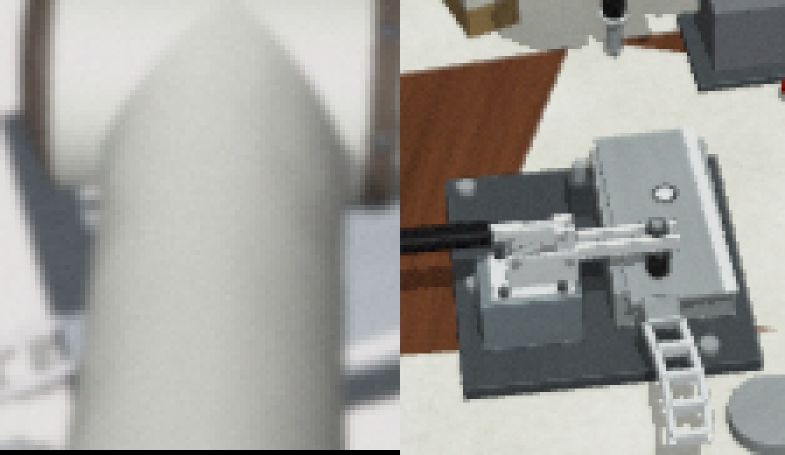

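The handle and arm lie level in the right-hand crop, and the nose is on the blade at (657,262). The ring is at (665,193). Next I level the tool and move above the probe.

Request:
play_rows([
  [-0.03,0,0.02,0.044,0,-0.011,0.085],
  [-0.03,0,0.02,0,0,0,0.085],
  [-0.03,0,0.02,0,0,0,0.085],
  [-0.007,0,0.01,0,0,0,0.085],
  [0,0,0,0,0,0,0.085],
])

```text
clock: 5.9
position: [444.0, -310.4, 242.5]
ee_rot: [-0.431, -0.561, 0.561, 0.431]
contact_force: [0.2, 0.5, -0.2]
gripper_width: 84.9
```

```bash
python3 - <<'E'
from m import *
st(); T=cam('top');S=cam('side')
p=(250+265.5/3.5-.5,190+193.5/3.5-.5); q=(255+287.5/4-.5,180+289.5/4-.5)
print('ring side',F(atz(S,*p,51)).round(1)); X,e=tri(T,q,S,p); print('tri',F(X).round(1),e)
E
```

```text
t 5.9 F [ 356.5 -408.   242.5] tool x [-0.018  1.    -0.   ] y [-0.001 -0.    -1.   ] force(F) [ 0.3  0.4 -0.2] w 84.9
ring side [ 452.3 -186.5   51. ]
tri [ 453.  -185.5   52.2] [np.float64(0.5941595810960743), np.float64(0.5941595810958136)]
```

Request:
play_rows([
  [0.005,0.02,-0.002,0,0,0,0.085],
  [0,0.03,0,0,0,0,0.085],
  [0,0.03,0,0,0,0,0.085],
  [0,0.02,0,0,0,0,0.085],
  [0,0.005,0,0,0,0,0.085],
  [0,0,0,0,0,0,0.085],
])

```text
clock: 6.6
position: [451.8, -297.0, 136.8]
ee_rot: [0.43, 0.565, -0.563, -0.424]
contact_force: [0.2, 0.0, 0.1]
gripper_width: 84.8
```

```bash
python3 -c "
from m import *;st()"
```

```text
t 6.6 F [ 367.2 -396.8  136.8] tool x [-0.032  0.999 -0.005] y [ 0.007 -0.004 -1.   ] force(F) [0.2 0.  0.1] w 84.8
```

Request:
play_rows([
  [-0.005,0.003,0.008,0.007,0,-0.004,0.085],
  [0,0,0,0,0,0,0.085],
])

```text
clock: 6.8
position: [446.8, -303.9, 135.5]
ee_rot: [-0.427, -0.564, 0.564, 0.425]
contact_force: [-0.6, -0.2, -0.5]
gripper_width: 85.4
```

```bash
python3 -c "
from m import *;st()"
```

```text
t 6.8 F [ 360.8 -402.3  135.5] tool x [-0.035  0.999 -0.002] y [ 0.002 -0.002 -1.   ] force(F) [-0.6 -0.  -0.5] w 85.4
```

Request:
play_rows([
  [0,0,0.003,0,0,0,0.085],
  [0,0,0,0,0,0,0],
  [0,0,0,0,0,0,0],
  [0,0,0,0,0,0,0],
  [0,0,0,0,0,0,0],
  [0,0,0,0,0,0,0],
  [0,0,0,0,0,0,0],
])

```text
clock: 7.5
position: [444.7, -305.5, 138.6]
ee_rot: [0.429, 0.565, -0.563, -0.424]
contact_force: [0.2, -0.5, 0.1]
gripper_width: 22.7
```

```bash
python3 -c "
from m import *;st()"
```

```text
t 7.5 F [ 358.3 -403.3  138.6] tool x [-0.033  0.999 -0.005] y [ 0.007 -0.005 -1.   ] force(F) [ 0.  -0.5  0.1] w 22.7
```

Request:
play_rows([
  [0,-0.01,0,0,0,0,0],
  [0,-0.015,0,0,0,0,0],
  [0,-0.02,0,0,0,0,0],
  [0,-0.02,0,0,0,0,0],
  [0,-0.02,0,0,0,0,0],
  [0,-0.005,0,0,0,0,0],
  [0,0,0,0,0,0,0],
  [0,0,0,0,0,0,0],
])

```text
clock: 8.3
position: [443.4, -305.0, 230.5]
ee_rot: [0.429, 0.564, -0.563, -0.425]
contact_force: [0.3, 0.7, -1.4]
gripper_width: 22.5
```

```bash
python3 - <<'E'
from m import *
s=st(); S=cam('side'); T=cam('top'); print([px(S,W(np.add(F(s['position']),[0,0,d]))).round(0) for d in(25,-127)])
a=cv2.resize(S[0][90:260,290:410],None,fx=3.4,fy=3.4,interpolation=3); b=cv2.resize(T[0][210:290,380:460],None,fx=4.8,fy=4.8,interpolation=3)
h=max(a.shape[0],b.shape[0]); z=lambda i:np.vstack([i,np.zeros((h-i.shape[0],i.shape[1],3),np.uint8)])
save(np.hstack([z(a),z(b)]),'lift.png')
E
```

```text
t 8.3 F [ 357.1 -402.6  230.5] tool x [-0.033  0.999 -0.003] y [ 0.005 -0.003 -1.   ] force(F) [ 0.5  0.6 -1.4] w 22.5
[array([351., 127.]), array([349., 174.])]
```

View pics/lift.png

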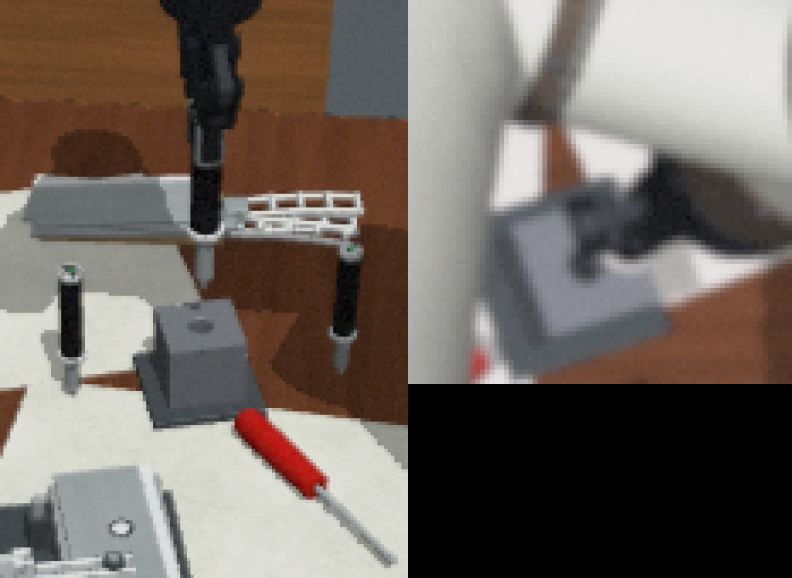

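The side crop shows the probe drawn out of the stand and upright, with its tip at (204,290). That agrees with the pixel predicted from the arm pose. Now I move over the ring.

Request:
play_rows([
  [0.015,-0.005,-0.008,0,0,0,0],
  [0.03,-0.003,-0.014,0,0,0,0],
  [0.035,0,-0.017,0,0,0,0],
  [0.035,0,-0.017,0,0,0,0],
  [0.035,0,-0.017,0,0,0,0],
  [0.03,0,-0.014,0,0,0,0],
  [0.015,0,-0.008,0,0,0,0],
  [0,0,0,0,0,0,0],
  [0,0,0,0,0,0,0],
])

```text
clock: 9.3
position: [479.6, -83.9, 228.9]
ee_rot: [-0.424, -0.56, 0.566, 0.431]
contact_force: [0.2, -0.2, -2.5]
gripper_width: 22.5
```

```bash
python3 -c "
from m import *;st()"
```

```text
t 9.3 F [ 445.4 -196.6  228.9] tool x [-0.029  1.     0.003] y [-0.012  0.003 -1.   ] force(F) [ 0.1 -0.3 -2.5] w 22.5
```

Request:
play_rows([
  [0.008,0.012,-0.006,-0.018,0,0.007,0],
  [0.002,0.012,-0.002,0,0,0,0],
  [0,0.008,0,0,0,0,0],
  [0,0,0,0,0,0,0],
  [0,0,0,0,0,0,0],
])

```text
clock: 9.8
position: [483.5, -75.7, 194.5]
ee_rot: [-0.431, -0.562, 0.562, 0.427]
contact_force: [-0.2, 0.5, -0.9]
gripper_width: 22.6
```

```bash
python3 -c "
from m import *;st()"
```

```text
t 9.8 F [ 451.2 -189.6  194.5] tool x [-0.024  1.    -0.004] y [ 0.003 -0.004 -1.   ] force(F) [-0.1  0.6 -0.9] w 22.6
```

Small correction and down to a few mm above the blade, then a look at tip against ring.

Request:
play_rows([
  [0.0035,0.005,-0.001,0,0,0,0],
  [0,0.003,0,0,0,0,0],
  [0,0,0,0,0,0,0],
])

```text
clock: 10.1
position: [484.1, -72.6, 186.8]
ee_rot: [0.432, 0.562, -0.561, -0.427]
contact_force: [-0.3, 1.0, -2.6]
gripper_width: 22.6
```

```bash
python3 - <<'E'
from m import *
s=st(); S=cam('side'); T=cam('top'); f=F(s['position'])
print('pred tip',px(S,W(f+[0,0,-126.6])).round(1),'ring',px(S,W([453,-186,51])).round(1))
a=cv2.resize(S[0][160:260,275:375],None,fx=5.5,fy=5.5,interpolation=3); save(a,'near.png')
E
```

```text
t 10.1 F [ 452.5 -186.8  186.8] tool x [-0.023  1.    -0.005] y [ 0.005 -0.004 -1.   ] force(F) [-0.1  1.  -2.6] w 22.6
pred tip [325.3 242.1] ring [325.1 245. ]
```

View pics/near.png

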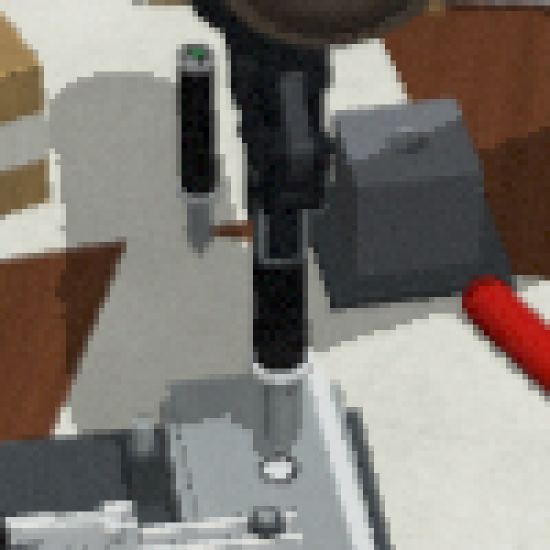

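The near view shows the nose end (279,448) directly over the ring (278,468), and the probe axis is upright. Lowering in small steps.

Request:
play_rows([
  [0.0005,0.003,-0.0005,0,0,0,0],
  [0,0.003,0,0,0,0,0],
  [0,0.002,0,0,0,0,0],
  [0,0,0,0,0,0,0],
])

```text
clock: 10.6
position: [485.0, -71.8, 178.9]
ee_rot: [0.432, 0.563, -0.561, -0.427]
contact_force: [-0.1, 0.6, -2.5]
gripper_width: 22.7
```

```bash
python3 -c "
from m import *;st();cam('side');st();cam('side');st()"
```

```text
t 10.6 F [ 453.6 -186.2  178.9] tool x [-0.023  1.    -0.005] y [ 0.006 -0.005 -1.   ] force(F) [ 0.1  0.6 -2.5] w 22.7
t 10.65 F [ 453.6 -186.2  179. ] tool x [-0.023  1.    -0.005] y [ 0.007 -0.005 -1.   ] force(F) [-0.3 -0.  -2.5] w 22.6
t 10.7 F [ 453.8 -186.2  179.2] tool x [-0.023  1.    -0.005] y [ 0.007 -0.005 -1.   ] force(F) [-0.4  0.5 -2. ] w 22.3
```

Request:
play_rows([
  [0,0.0015,0.0005,0,0,0,0],
  [0,0.0015,0,0,0,0,0],
])

```text
clock: 10.9
position: [485.2, -71.9, 176.6]
ee_rot: [0.432, 0.563, -0.561, -0.426]
contact_force: [-0.7, 0.4, 0.6]
gripper_width: 22.8
```

```bash
python3 -c "
from m import *;st();cam('side');st();cam('side');st()"
```

```text
t 10.9 F [ 453.7 -186.4  176.6] tool x [-0.024  1.    -0.005] y [ 0.008 -0.005 -1.   ] force(F) [-0.5  0.5  0.6] w 22.8
t 10.95 F [ 453.6 -186.4  176.5] tool x [-0.024  1.    -0.005] y [ 0.008 -0.005 -1.   ] force(F) [-0.4  0.3  1. ] w 22.5
t 11.0 F [ 453.7 -186.4  176.7] tool x [-0.024  1.    -0.005] y [ 0.008 -0.005 -1.   ] force(F) [-0.1  0.9  0.6] w 22.6
```

Contact: the force rose about 3 N at about 1 mm in, at the height predicted. About 4 mm more.

Request:
play_rows([
  [0,0.002,0.0003,0,0,0,0],
  [0,0.002,0,0,0,0,0],
])

```text
clock: 11.2
position: [485.2, -71.9, 173.5]
ee_rot: [0.433, 0.563, -0.561, -0.426]
contact_force: [-1.0, 1.3, 2.8]
gripper_width: 22.5
```

```bash
python3 -c "
from m import *;st();cam('side');st();cam('side');st()"
```

```text
t 11.2 F [ 453.8 -186.4  173.5] tool x [-0.024  1.    -0.006] y [ 0.009 -0.006 -1.   ] force(F) [-0.7  1.5  2.8] w 22.5
t 11.25 F [ 453.7 -186.4  173.2] tool x [-0.024  1.    -0.006] y [ 0.009 -0.005 -1.   ] force(F) [-0.9  1.2  3.3] w 22.7
t 11.3 F [ 453.7 -186.4  173.3] tool x [-0.024  1.    -0.006] y [ 0.009 -0.005 -1.   ] force(F) [-0.9  1.3  1.5] w 22.9
```

```bash
python3 - <<'E'
from m import *
for _ in range(4): cam('side')
st(); S=cam('side'); save(cv2.resize(S[0][180:280,270:370],None,fx=5.5,fy=5.5,interpolation=3),'end.png')
E
```

```text
t 11.5 F [ 453.7 -186.4  173.4] tool x [-0.024  1.    -0.006] y [ 0.009 -0.006 -1.   ] force(F) [-0.5 -0.   2.8] w 23.0
```

View pics/end.png

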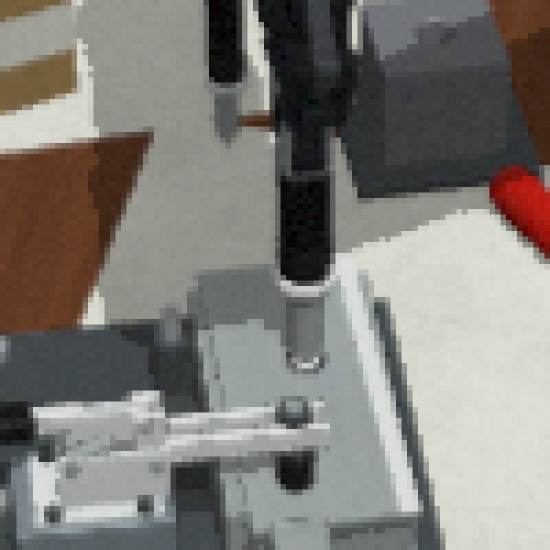

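The probe stands upright with its nose end inside the ring at (305,360), and the clamp is level. Handing in.

```bash
python3 -c "
from m import *;st();print(job_done());st()"
```

```text
t 11.55 F [ 453.7 -186.4  173.3] tool x [-0.024  1.    -0.006] y [ 0.009 -0.005 -1.   ] force(F) [-0.2  1.8  2.5] w 22.7
the job is handed in; nothing more can be done
None
the job is handed in; nothing more can be done
```

I folded the clamp handle right down, drew the probe out of its stand and set it upright in the ink ring. I handed the job in at about 11.5 s with the probe still held; no verdict was reported.

Last checks:
- **Clamp:** the handle and arm look level in the side picture, with the nose on the blade. I could not read the joint angle itself. The handle was pushed to a firm stop at about 30 N.
- **Position:** the tip is about 1 mm from the measured ring centre. That rests on the arm's pose and the camera calibration, which is good to about 2 mm.
- **Squareness:** the tool is within about 0.6 degrees of vertical.
- **Press:** about 5 N, with the tip roughly 4 mm in. Both are worked out from the force rise and the height, not read from the joint.
- **Stillness:** the pose was steady over the last 0.3 s. The grip reads about 22.7 mm on the 24 mm body, a small disagreement, but the lift and later pictures show the probe held without slip.
- **Knife and bench:** I did not measure the other things again at the end. The ring measured the same before and after clamping to about 2 mm, and I saw nothing moved in the later pictures.

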